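# Clear the glass-blank feed chute and load the warming cradle

### The arm

A 6-joint arm with a two-finger parallel gripper is mounted at the origin on the work surface. World frame = base frame: x ahead of the robot, y to its left, z up, the work surface at z = 0. Lengths are in m, angles in rad, forces in N, time in s.
With the tool pointing down it reaches from about 0.275 to 0.725 m from the base axis. Payload 5.6 kg.
Tool frame: the origin (TCP) lies on the centre line of the jaws, within the pads' length; the fingertips stand 8 mm ahead of it and the grasp point (between the pads) lies 11 mm behind it; z points along the fingers, y is the direction in which the jaws open and shut (so a half turn about z gives the same grasp; the last joint's range is limited). The gripper opens to 85 mm and grips with 20 to 120 N. Pads are 22 mm wide; open, the fingers measure 114 mm over their backs; the gripper's body (76 mm by 85 mm) begins 54 mm behind the grasp point. The pads swing forward as they close: fully open they stand 13 mm farther back than shut.
Start: joints at [1.475, 0.255, 0.108, 0, -1.424, -0.285], TCP at [0.204, 0.511, 0.239] pointing down, gripper open.
Joint ranges: [-2.95, 2.95], [-1.21, 1.97], [-1.09, 1.5], [-2.87, 1.71], [-2.94, -0.07], [-3.05, 3.05]. Speed limits (rad/s): [2.57, 2.57, 3.14, 3.14, 3.14, 3.14].

### API

Orientations are given as a unit quaternion [x, y, z, w].
In Python, from workcell import telemetry, cams, arm gives the robot as it stands. The module is installed in compiled form; this text tells all that it offers.
- The arm moves only by the tool move_arm, never from a script. Its argument "increments" is a list of rows, each a list of 2 entries, a list of its own where there are three numbers: the shift along the tool's x, y, z in cm, then the turn, a rotation vector about the tool's x, y, z in degrees. In form: [[[tx, ty, tz], [wx, wy, wz]], ...]. A call has exactly 8 rows; each row shifts and turns the commanded pose from where the row before left it, along the tool's axes as they then stand; what a row does not reach is not made up. A row lasts 1/10 s, in which the tool goes at most 50 mm and 8.59 degrees, less where a joint would pass 70% of its speed; a pose out of reach is approached as far as the arm can. A call with a gripper value outside its range is refused whole. "fingers" is the finger opening in cm, from 0 to 8.54, set as the call begins (left out, the last holds). The fingers move at their own pace and stop on an object; the grip force is fixed at half the most. Time passes only in rows, so rows that do not move let the fingers close, or fill a call up. It gives the time, the measured TCP pose, the force and the opening at its end, in the units of the state.
- telemetry.observe(): the state, without advancing time (a new reading comes with each control period).
- cams.read_camera(name): name is "scene" or "top" or "wrist"; returns a dict with "pixels" (400x640x3 uint8, red, green, blue), "camera_matrix" (3x3 intrinsics, pixels), "k1" (the pictures are not rectified: a ray, as slopes to the right and down, at radius r is drawn at 1 + k1 r^2 times it, then the intrinsics apply), "world_to_cam" (4x4, takes a point from world to camera coordinates). Camera axes: x right, y down, z forward; pixel columns grow to the right and rows downward; lengths in m; the calibration is good to about 2 mm. A picture is of the moment at which its call begins. There is no depth.
- arm.close_job(): hands the job in, once; it reports no verdict.
The state is a dict: "time": time; "joint_pos": joint angles; "joint_velocities": joint speeds; "joint_efforts": joint torques, N m; "ee_pos": TCP position; "tool_rot": TCP orientation; "force": force on the tool from outside, world axes, zero at the start; "moment": the same for the moment, N m; "gripper_width": finger opening in m.
Only numpy, scipy, OpenCV 4.12 (cv2) and the standard library are available. Lean on these libraries where they do the work, as an engineer would, in place of code of your own. Each camera call takes 0.05 s, during which the arm holds its last target. There are 200 camera calls.

### The job

First move the tall, top-heavy rod rest from beside the feed chute to the round steel plate, standing upright near its middle, never letting it tip; then lift the jammed oversize glass blank out of the chute and lay it in the square tray, so that the blanks behind roll down to the stop. Finally lay the front blank in the groove of the black cradle, leaving the other two at the stop; set things down without dropping them, and leave the bottles and the jar where they stand.

Things in the scene. Friction and masses are not known exactly. Their poses are not given: they have to be found in the camera images.
- rod_rest: top-heavy stand, 236 mm high, 0.5 kg: light foot (60 mm dia, 8 mm thick), 12 mm post, heavy dark steel V-head from 180 mm up, 50 mm long on own x (56 at the prong tips), 36 mm thick on own y (flat faces to grip, up to its top). Origin under the foot's centre, z up. Centre of mass 175 mm up; topples at 9 deg. Stands on the chute's +y side, in the way of fingers at the jammed blank
- rest_head (a point): point on the axis of the rod rest inside the head, 200 mm above the underside of its foot; a good height to grip
- plate: fixed round dark steel plate on the bench, 100 mm diameter, 6 mm thick; origin at the centre of its underside. The rod rest goes on it, centred within 20 mm
- chute: fixed aluminium chute; origin on the bench below its middle, own x up-slope, y across. Floor slopes 10 deg, 35 mm high at the low end (x = -100 mm; stop wall 20 mm high), 208 mm long, 60 mm wide; side walls 3 mm thick, only 6 mm high: keep closing fingertips above them. Blanks lie along own y. Other blanks roll under the gauge; the oversize one cannot
- gauge_tip (a point): tip of the gauge: a dark steel tongue, 24 mm wide, 4 mm thick, underside 30 mm above the chute floor, ending 70 mm up-slope of the stop; it hangs on a bridge 84 mm wide, 40 to 48 mm from the stop, top 38 mm above the floor. This point: middle of its lower up-slope edge
- seat1 (a point): in the chute: centre of an ordinary blank resting against the stop
- seat2 (a point): in the chute: centre of the second blank, resting against the first (26 mm up-slope)
- oversize: the jammed blank: solid plain glass cylinder, 40 mm diameter, 56 mm long, 180 g, lying across the chute against the gauge tongue, lowest of the four; origin at its centre (20 mm above the chute floor), own y axis along its length. Grip by its two flat ends and lift straight up
- blank1: solid plain glass cylinder, 26 mm diameter, 56 mm long, 74 g, lying on its side; origin at its centre, own y axis along its length (it may have rolled any amount about y). Foremost of the three queued behind the oversize one; rolls by itself to the stop (about 1 s) when that is lifted out. Centre 13 mm above the chute floor
- blank2: solid plain glass cylinder, 26 mm diameter, 56 mm long, 74 g, lying on its side; origin at its centre, own y axis along its length (it may have rolled any amount about y). Second in the queue; rolls to the stop when blank1 is taken away
- blank3: solid plain glass cylinder, 26 mm diameter, 56 mm long, 74 g, lying on its side; origin at its centre, own y axis along its length (it may have rolled any amount about y). Last in the queue
- tray: fixed square aluminium tray, 120 by 120 mm outside, walls 4 mm thick and 14 mm high overall, floor about 4 mm thick; origin at the centre of its underside, x and y along its sides. The oversize blank lies on its side in it, in any direction (its centre about 24 mm above the bench)
- cradle: fixed black block 70 mm (own x) by 40 mm (own y), 42 mm high, with a 90 degree V groove in its top along own y, vertex 18 mm above the bench, open at both ends; origin at the centre of its underside. A blank lies along the groove, centred, with 8 mm of each end sticking out, so that fingers holding the ends clear the block
- cradle_seat (a point): centre of an ordinary blank lying properly in the groove, 36.4 mm above the bench
- dropper: bystander: small amber dropper bottle, 34 mm diameter, 75 mm high, right of the chute (-y side); origin under its base
- sprayer: bystander: white bottle, 56 mm diameter, 170 mm high; origin under its base
- jar: bystander: lidded glass jar, 64 mm diameter, 70 mm high; origin under its base
Mind the look-alikes: they are no part of the job. What is shaped like the rod_rest but yellow is not meant.

How it is judged:
On the way, in this order (a step that is already met when the one before it is completed fails the run):
1. the rod rest stands upright on the round plate, let go (horizontal distance between rod_rest and plate below 0.02 m and height (world z) of rod_rest between 0.002 and 0.01 m and angle between rod_rest's own z axis and vertical below 0.06 rad and linear speed of rod_rest below 0.03 m/s and contact force between the fingers and rod_rest below 0.2 N), for 0.3 s.
2. the oversize blank lies in the tray, let go (x of oversize in the frame of tray between -0.05 and 0.05 m and y of oversize in the frame of tray between -0.05 and 0.05 m and height (world z) of oversize below 0.032 m and linear speed of oversize below 0.03 m/s and contact force between the fingers and oversize below 0.2 N), for 0.2 s.
At the end, for the whole second after the job is handed in: Rod rest upright (3.4 deg) on the plate, within 20 mm of its centre; oversize blank at rest in the tray, within 50 mm of its middle along each side; front blank at rest in the groove (10 mm, 11 deg); second blank at the stop (10 mm), third behind it (12 mm) (horizontal distance between rod_rest and plate below 0.02 m and height (world z) of rod_rest between 0.002 and 0.01 m and angle between rod_rest's own z axis and vertical below 0.06 rad and linear speed of each of rod_rest, oversize, blank1 below 0.03 m/s and x of oversize in the frame of tray between -0.05 and 0.05 m and y of oversize in the frame of tray between -0.05 and 0.05 m and height (world z) of oversize below 0.032 m and distance between blank1 and cradle_seat below 0.01 m and angle between the y axis of blank1 and the y axis of cradle, either way round below 0.2 rad and distance between blank2 and seat1 below 0.01 m and distance between blank3 and seat2 below 0.012 m); the robot touches nothing.
It fails at once if the rod rest leans more than 17 degrees (angle between rod_rest's own z axis and vertical above 0.3 rad).
It fails at once if the oversize blank is dropped into the tray (falling faster than 0.8 m/s) (horizontal distance between oversize and tray below 0.05 m and distance between oversize and tray below 0.12 m and linear speed of oversize above 0.8 m/s).
It fails at once if the front blank is dropped onto the cradle (falling faster than 0.8 m/s) (horizontal distance between blank1 and cradle_seat below 0.05 m and distance between blank1 and cradle_seat below 0.12 m and linear speed of blank1 above 0.8 m/s).
It fails at once if the dropper bottle, the white bottle or the jar is pushed more than 25 mm or knocked over (distance of any of dropper, sprayer, jar from where it was at the start of the episode above 0.025 m or angle between any of dropper, sprayer, jar's own z axis and vertical above 0.5 rad).
It also fails if it takes over 72 s, if anything falls off the work surface, if the arm or the gripper's body presses on something with over 40 N, if the wrist force passes 120 N, or if a joint passes its speed limit or range.

## Working session

There is one attempt and no reset: what is moved stays moved. The work goes in short steps, Python scripts to look and compute and a tool call to move; the robot and the scene stay as the last step left them, time stands still between calls to the robot, and variables do not carry over. Pictures are saved under pics/ and viewed, about 8 in all and at most 12, crops included, and the job is handed in when it is done.

Besides the shell and the picture viewer there is one more tool, called after "Call:" as name([rows], argument=value, ...), one row to a line, values as JSON. move_arm: Moves the arm, as the interface text tells. Its arguments: {"type":"object","properties":{"increments":{"type":"array"},"fingers":{"type":"number"}},"required":["increments"]}

```bash
mkdir -p pics; cat > h.py <<'E'
import numpy as np, cv2
from workcell import telemetry, cams, arm
def cam(n, save=None):
    d=cams.read_camera(n)
    if save: cv2.imwrite(f'pics/{save}.png', d['pixels'][:,:,::-1])
    return d
def ray(d,u,v):
    K=np.array(d['camera_matrix']);xd=np.array([(u-K[0,2])/K[0,0],(v-K[1,2])/K[1,1]])
    x=xd.copy()
    for _ in range(20): x=xd/(1+d['k1']*(x@x))
    T=np.array(d['world_to_cam']);R=T[:3,:3]
    return -R.T@T[:3,3], R.T@np.array([x[0],x[1],1])
def onz(d,u,v,z):
    o,r=ray(d,u,v);return o+r*(z-o[2])/r[2]
def tri(*dl):
    A=np.zeros((3,3));b=np.zeros(3)
    for d,u,v in dl:
        o,r=ray(d,u,v);r=r/np.linalg.norm(r);P=np.eye(3)-np.outer(r,r);A+=P;b+=P@o
    return np.linalg.solve(A,b)
def proj(d,p):
    T=np.array(d['world_to_cam']);c=T[:3,:3]@np.array(p)+T[:3,3];s=c[:2]/c[2];s=s*(1+d['k1']*(s@s))
    K=np.array(d['camera_matrix']);return np.array([K[0,0]*s[0]+K[0,2],K[1,1]*s[1]+K[1,2]])
E
python3 - <<'E'
from h import *
import pickle
s=telemetry.observe();print(s)
D={n:cam(n,n+'0') for n in ('scene','top','wrist')}
pickle.dump(D,open('d0.pkl','wb'))
for n in D: print(n,-D[n]['world_to_cam'][:3,:3].T@D[n]['world_to_cam'][:3,3], D[n]['world_to_cam'][2,:3])
E
```

```text
{'time': 0.0, 'joint_pos': array([ 1.47459597e+00,  2.55752335e-01,  1.06995939e-01, -4.57370952e-04,
       -1.42390793e+00, -2.84566395e-01]), 'joint_velocities': array([ 0.00075514,  0.00042976, -0.0013904 , -0.00055782, -0.00127058,
       -0.00051747]), 'joint_efforts': array([ 7.61849037e-05, -3.86635959e+01,  2.37940747e+01,  5.36532015e+00,
       -6.15744910e-03,  2.98205876e-06]), 'ee_pos': array([0.20418686, 0.51017123, 0.23839222]), 'tool_rot': array([ 9.81924931e-01, -1.89268344e-01, -1.37352041e-04,  9.51132586e-04]), 'force': array([-0.06852262, -0.26983936, -0.20645917]), 'moment': array([ 0.00705323, -0.04356943, -0.03600609]), 'gripper_width': 0.08545183300049099}
scene [ 1.33604539 -0.10044318  0.78450804] [-0.78664818  0.18348873 -0.58950533]
top [0.31211038 0.07190639 1.24980536] [ 0.16758893  0.02343158 -0.98557847]
wrist [0.2745256  0.48294249 0.37290009] [-0.27942169  0.10993558 -0.95385412]
```

View pics/scene0.png

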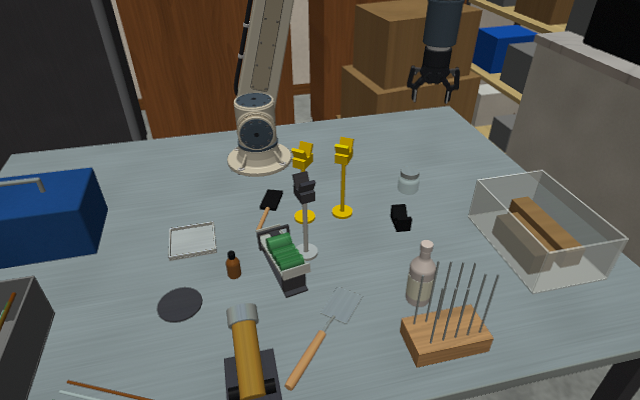

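View pics/top0.png

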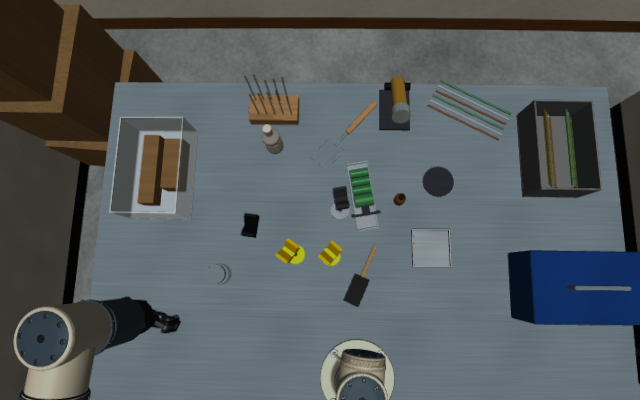

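The top view shows the dark rest head at about (341,195), chute with green blanks (345-380,160-228), plate (438,181), tray (431,248) and cradle (250,225). The yellow look-alikes are at (290,250) and (330,254). I'll zoom in next.

```bash
python3 - <<'E'
from h import *
import pickle
D=pickle.load(open('d0.pkl','rb'))
t=D['top']['pixels'][:,:,::-1];s=D['scene']['pixels'][:,:,::-1]
a=cv2.resize(t[150:240,310:400],(396,396),interpolation=cv2.INTER_CUBIC)
a2=cv2.resize(t[205:245,235:275],(200,200),interpolation=cv2.INTER_CUBIC)
b=cv2.resize(s[165:300,225:325],(400,540),interpolation=cv2.INTER_CUBIC)
o=np.zeros((600,800,3),np.uint8);o[:396,:396]=a;o[400:600,:200]=a2;o[:540,400:]=b
cv2.imwrite('pics/z.png',o)
T=D['top']
for n,u,v,z in [('plate',438,181.5,.006),('tray',431.5,248,.014),('cradle',250,225,.042),('head',341,195,.2),('restfoot',340,211,.008),('dropper',400,199,.07),('jar',219,273,.07),('sprayer',268,132,.17),('y1',290,248,.2),('y2',330,252,.15)]: print(n,onz(T,u,v,z).round(3))
hsv=cv2.cvtColor(t,cv2.COLOR_BGR2HSV)
m=(t.max(2)<75).astype(np.uint8)
n,l,st,c=cv2.connectedComponentsWithStats(m)
for i in range(1,n):
  if st[i,4]>60 and 150<st[i,0]<470 and st[i,1]>140: print('dark',st[i],c[i].round(1))
E
```

```text
plate [ 0.602 -0.261  0.006]
tray [ 0.387 -0.232  0.014]
cradle [0.447 0.335 0.042]
head [0.515 0.056 0.2  ]
restfoot [0.5   0.056 0.008]
dropper [ 0.531 -0.126  0.07 ]
jar [0.298 0.415 0.07 ]
sprayer [0.704 0.269 0.17 ]
y1 [0.369 0.19  0.2  ]
y2 [0.363 0.084 0.15 ]
dark [423 167  31  30 724] [437.7 181.3]
dark [333 186  17  25 311] [340.5 197.8]
dark [393 193  13  13 104] [399.  198.9]
dark [352 203  28  15 135] [365.4 210.6]
dark [241 213  18  25 341] [250.1 224.8]
dark [343 274  26  33 492] [356.  289.8]
dark [334 349  51  44 453] [352.7 362.5]
```

View pics/z.png

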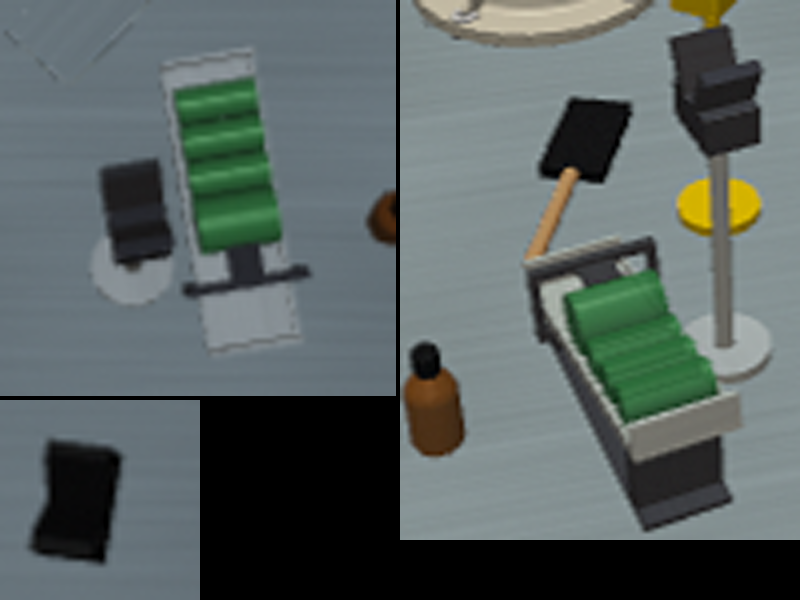

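The zoom shows the oversize blank (wide green) against the gauge tongue, with three ordinary blanks up-slope. The rest's V-head is elongated roughly along the chute, and the cradle's groove runs roughly along world y. Next I'll compute poses and yaws.

```bash
cat >> h.py <<'E'
from scipy.spatial.transform import Rotation as Rn
def plan(p,yaw,s=None):
    """tool-down target; yaw = direction (deg) of jaw axis (tool y). print tool-frame shift cm & turn deg"""
    s=s or telemetry.observe();R0=Rn.from_quat(s['tool_rot'])
    c=[]
    for k in (0,180):
        a=np.radians(yaw+k);y=np.array([np.cos(a),np.sin(a),0]);z=np.array([0,0,-1.]);x=np.cross(y,z)
        R=Rn.from_matrix(np.stack([x,y,z],1));c.append((R0.inv()*R).as_rotvec(degrees=True))
    w=min(c,key=np.linalg.norm)
    print('ee',s['ee_pos'].round(4),'t',round(float(s['time']),2),'shift(tool,cm)',(R0.inv().apply(np.array(p)-s['ee_pos'])*100).round(2),'turn',w.round(2),'j6',s['joint_pos'][5].round(2),'grip',s['gripper_width'].round(4),'F',s['force'].round(1))
E
python3 - <<'E'
from h import *
import pickle
D=pickle.load(open('d0.pkl','rb'));T=D['top'];S=D['scene']
P=lambda x,y:(310+(x)/4.4-.4,150+(y)/4.4-.4)
yaw=lambda a:np.degrees(np.arctan2(a[1],a[0])).round(1)
hl,hr,ll,lr=[onz(T,*P(*c),z) for c,z in (((162,65),.078),((253,48),.078),((208,352),.055),((300,340),.055))]
print('chute',hl,hr,ll,lr,'x',yaw((hl+hr-ll-lr)),'-y',yaw(hr-hl),yaw(lr-ll))
f=[onz(T,*P(*c),.236) for c in ((102,168),(158,160))];print('head edge',f,yaw(f[1]-f[0]))
n=[onz(T,*P(*c),.236) for c in ((117,262),(172,248))];print('head near',n,yaw(n[1]-n[0]), yaw(f[0]-n[0]),(sum(f)+sum(n))/4)
Q=lambda x,y:(235+x/5-.4,205+y/5-.4)
c=[onz(T,*Q(*k),.042) for k in ((48,440-400),(120,452-400),(105,562-400),(32,545-400))]
print('cradle',np.array(c).round(4),yaw(c[1]-c[0]),yaw(c[0]-c[3]),yaw(c[1]-c[2]),sum(c)/4)
print('foot',tri((T,340,210.5),(S,306,250.5)),onz(S,306,250.5,.008),onz(T,340,210.5,.008))
# plate/tray in scene
print('plate S',onz(S,180,304,.006)); 
ov=[onz(T,*P(*k),z) for k,z in (((238,220),.075),)];print('ov approx',ov)
plan([.51,.056,.33],90)
for n_,d in D.items(): print(n_,d['camera_matrix'][0,0])
E
```

```text
chute [0.63542792 0.03831139 0.078     ] [ 0.64850969 -0.02535056  0.078     ] [0.43658593 0.00399218 0.055     ] [ 0.44589893 -0.05976438  0.055     ] x 9.7 -y -78.4 -81.7
head edge [array([0.52757469, 0.07828716, 0.236     ]), array([0.53292096, 0.04474399, 0.236     ])] -80.9
head near [array([0.47060257, 0.06854586, 0.236     ]), array([0.47949639, 0.03594044, 0.236     ])] -74.7 9.7 [0.50264865 0.05687936 0.236     ]
cradle [[0.4859 0.3556 0.042 ]
 [0.479  0.3099 0.042 ]
 [0.4101 0.3161 0.042 ]
 [0.4199 0.3622 0.042 ]] -98.6 -5.7 -5.1 [0.44872027 0.33595879 0.042     ]
foot [0.50278197 0.05668296 0.00447752] [0.50673678 0.05716017 0.008     ] [0.50203027 0.0555408  0.008     ]
plate S [ 0.60989447 -0.25893153  0.006     ]
ov approx [array([ 0.52632427, -0.01518669,  0.075     ])]Traceback (most recent call last):
  File "<stdin>", line 17, in <module>
  File "h.py", line 32, in plan
    print('ee',s['ee_pos'].round(4),'t',round(float(s['time']),2),'shift(tool,cm)',(R0.inv().apply(np.array(p)-s['ee_pos'])*100).round(2),'turn',w.round(2),'j6',s['joint_pos'][5].round(2),'grip',s['gripper_width'].round(4),'F',s['force'].round(1))
                                                                                                                                                                                                   ^^^^^^^^^^^^^^^^^^^^^^^^
AttributeError: 'float' object has no attribute 'round'
```

```bash
sed -i "s/s\['gripper_width'\].round(4)/round(float(s['gripper_width']),4)/" h.py; python3 - <<'E'
from h import *
plan([.503,.057,.33],100)
E
```

```text
ee [0.2042 0.5103 0.2386] t 0.15 shift(tool,cm) [44.58 30.99 -9.09] turn [ 8.000e-02  2.000e-02 -3.182e+01] j6 -0.28 grip 0.0854 F [-0.4 -1.  -0.1]
```

Call:
move_arm([
  [[0,0,-4.5],[0,0,0]],
  [[0,0,-4.5],[0,0,0]],
  [[3.5,2.5,0],[0,0,0]],
  [[3.5,2.5,0],[0,0,0]],
  [[3.5,2.5,0],[0,0,0]],
  [[3.5,2.5,0],[0,0,0]],
  [[3.5,2.5,0],[0,0,0]],
  [[3.5,2.5,0],[0,0,0]],
])

```text
time: 0.95
ee_pos: [0.344, 0.2916, 0.3292]
tool_rot: [0.982, -0.189, -0.0, 0.0]
force: [2.0, -0.7, 0.9]
gripper_width: 0.0857
```

```bash
python3 - <<'E'
from h import *
plan([.503,.057,.33],100)
E
```

```text
ee [0.344  0.2916 0.3292] t 0.95 shift(tool,cm) [23.47 15.88 -0.08] turn [ 0.000e+00  1.000e-02 -3.179e+01] j6 0.14 grip 0.0857 F [ 2.  -0.7  0.9]
```

Call:
move_arm([
  [[4.6,3.2,0],[0,0,0]],
  [[4.6,3.2,0],[0,0,0]],
  [[4.6,3.2,0],[0,0,0]],
  [[4.6,3.2,0],[0,0,0]],
  [[4.6,3.1,0],[0,0,-8]],
  [[0,0,0],[0,0,-8]],
  [[0,0,0],[0,0,-8]],
  [[0,0,0],[0,0,-7.8]],
])

```text
time: 1.75
ee_pos: [0.4786, 0.0895, 0.3289]
tool_rot: [0.997, 0.081, -0.001, 0.0]
force: [-0.2, -0.1, 0.5]
gripper_width: 0.0853
```

```bash
python3 - <<'E'
from h import *
import pickle
D={n:cam(n) for n in ('scene','wrist')};pickle.dump(D,open('d1.pkl','wb'))
cv2.imwrite('pics/w1.png',D['wrist']['pixels'][:,:,::-1])
plan([.503,.057,.33],100)
w=D['wrist']
for z in (.236,.2,0): print(proj(w,[.503,.057,z]))
E
```

```text
ee [0.4785 0.0899 0.329 ] t 1.85 shift(tool,cm) [ 1.9   3.63 -0.1 ] turn [ 0.    0.04 -0.93] j6 1.22 grip 0.0851 F [0.2 0.2 0.3]
[365.86939294 182.05919949]
[360.10759899 172.85520521]
[343.79655628 146.77622469]
```

View pics/w1.png

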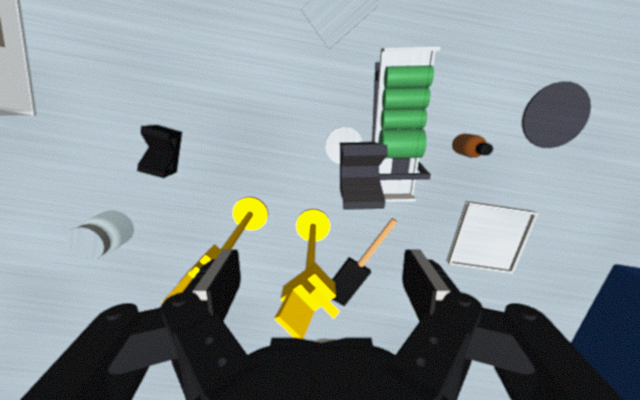

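The wrist view shows the foot at (343,146), head (340-386,142-208), chute, oversize (404,143), plate (557,114) and tray (493,236), plus cradle (160,152). I'll check these against the estimates.

```bash
python3 - <<'E'
from h import *
import pickle
D0=pickle.load(open('d0.pkl','rb'));T=D0['top'];S=D0['scene']
D=pickle.load(open('d1.pkl','rb'));w=D['wrist']
for n,u,v,z in [('farL',341,143,.236),('farR',381,142,.236),('nearL',344,208,.19),('nearR',385,206,.19),('foot',343,146,.008),('plate',557,114,.006),('tray',494,236,.014)]: print(n,onz(w,u,v,z).round(4))
def blob(d,lo,hi,box):
    h=cv2.cvtColor(d['pixels'],cv2.COLOR_RGB2HSV);m=cv2.inRange(h,lo,hi)
    M=np.zeros_like(m);x0,y0,x1,y1=box;M[y0:y1,x0:x1]=m[y0:y1,x0:x1]
    c=max(cv2.findContours(M,0,2)[0],key=cv2.contourArea);return c
dk=((0,0,0),(180,255,85))
for n,d,b in (('top',T,(418,160,460,205)),('wr',w,(515,75,600,155)),('sc',S,(150,280,210,330))):
    c=blob(d,*dk,b);e=cv2.fitEllipse(c);print('plate',n,e[0],e[1],onz(d,*e[0],.006).round(4))
ft=blob(w,(0,0,185),(180,60,255),(320,120,345,170));print(cv2.boundingRect(ft))
g=((45,80,30),(85,255,255))
for n,d,b in (('top',T,(330,150,390,215)),('wr',w,(370,50,450,165))):
    c=blob(d,*g,b);r=cv2.minAreaRect(c);print('green',n,r)
# fix parallax of oversize
E
```

```text
farL [0.5312 0.0836 0.236 ]
farR [0.5373 0.0522 0.236 ]
nearL [0.462  0.0639 0.19  ]
nearR [0.4712 0.0225 0.19  ]
foot [0.5049 0.0593 0.008 ]
plate [ 0.6076 -0.2581  0.006 ]
tray [ 0.3963 -0.2303  0.014 ]
plate top (437.63677978515625, 181.3017578125) (29.257753372192383, 30.624267578125) [ 0.6024 -0.2594  0.006 ]
plate wr (555.1803588867188, 114.36882781982422) (55.12980270385742, 72.21298217773438) [ 0.6066 -0.2556  0.006 ]
plate sc (179.3153533935547, 304.5367431640625) (31.64915657043457, 45.80464553833008) [ 0.6111 -0.2604  0.006 ]
(320, 120, 25, 50)
green top ((361.34906005859375, 187.02830505371094), (37.287715911865234, 18.85886001586914), 79.3803482055664)
green wr ((405.75048828125, 111.3696060180664), (48.16606521606445, 94.77279663085938), 4.969740390777588)
```

```bash
python3 - <<'E'
from h import *
plan([.505,.058,.193],100.5)
E
```

```text
ee [0.4785 0.0899 0.329 ] t 1.85 shift(tool,cm) [ 2.13  3.57 13.6 ] turn [ 0.    0.04 -1.43] j6 1.22 grip 0.0851 F [0.2 0.2 0.3]
```

Call:
move_arm([
  [[1.1,1.8,0],[0,0,0]],
  [[1.0,1.8,0],[0,0,-1.4]],
  [[0,0,3],[0,0,0]],
  [[0,0,3],[0,0,0]],
  [[0,0,2],[0,0,0]],
  [[0,0,0],[0,0,0]],
  [[0,0,0],[0,0,0]],
  [[0,0,0],[0,0,0]],
])

```text
time: 2.65
ee_pos: [0.5057, 0.058, 0.2509]
tool_rot: [0.996, 0.09, 0.001, -0.0]
force: [0.6, 1.0, -0.5]
gripper_width: 0.0854
```

```bash
python3 - <<'E'
from h import *
import pickle
d=cam('wrist','w2');s=telemetry.observe()
pickle.dump(d,open('d2.pkl','wb'))
plan([.505,.058,.193],100.5)
E
```

```text
ee [0.5056 0.058  0.2509] t 2.7 shift(tool,cm) [-0.08 -0.01  5.79] turn [-0.01 -0.16 -0.11] j6 1.33 grip 0.0858 F [-1.1  0.2  0.6]
```

View pics/w2.png

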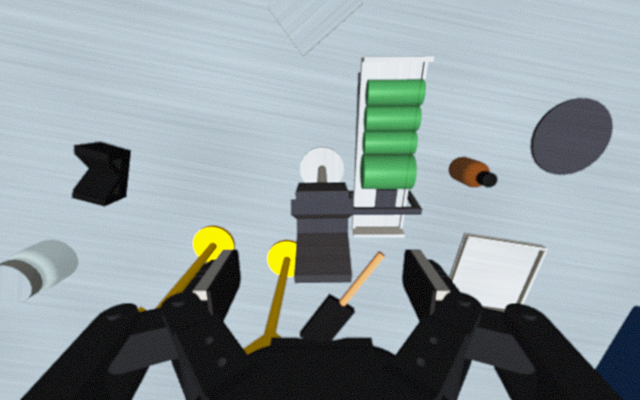

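The head is centred between the jaws (x≈322 against jaw midline 321) and square to them, so I'll descend and grip.

Call:
move_arm([
  [[0,0,2],[0,0,0]],
  [[0,0,2],[0,0,0]],
  [[0,0,1.2],[0,0,0]],
  [[0,0,0.5],[0,0,0]],
  [[0,0,0],[0,0,0]],
  [[0,0,0],[0,0,0]],
  [[0,0,0],[0,0,0]],
  [[0,0,0],[0,0,0]],
])

```text
time: 3.5
ee_pos: [0.5053, 0.0579, 0.193]
tool_rot: [0.996, 0.091, 0.001, -0.0]
force: [-0.6, -0.1, 0.8]
gripper_width: 0.0855
```

Call:
move_arm([
  [[0,0,0],[0,0,0]],
  [[0,0,0],[0,0,0]],
  [[0,0,0],[0,0,0]],
  [[0,0,0],[0,0,0]],
  [[0,0,0],[0,0,0]],
  [[0,0,0],[0,0,0]],
  [[0,0,0],[0,0,0]],
  [[0,0,0],[0,0,0]],
], fingers=3)

```text
time: 4.3
ee_pos: [0.5051, 0.0577, 0.1927]
tool_rot: [0.996, 0.091, 0.0, 0.0]
force: [0.5, -1.4, 2.7]
gripper_width: 0.0351
```

```bash
python3 - <<'E'
from h import *
plan([.606,-.259,.35],100.5)
E
```

```text
ee [0.5051 0.0577 0.1927] t 4.3 shift(tool,cm) [  4.19  32.98 -15.72] turn [ 0.02 -0.04 -0.07] j6 1.33 grip 0.0351 F [ 0.5 -1.4  2.7]
```

Call:
move_arm([
  [[0,0,-0.5],[0,0,0]],
  [[0,0,-1.5],[0,0,0]],
  [[0,0,-2.5],[0,0,0]],
  [[0,0,-2.5],[0,0,0]],
  [[0,0,-2.5],[0,0,0]],
  [[0,0,-2],[0,0,0]],
  [[0,0,-1],[0,0,0]],
  [[0,0,-0.5],[0,0,0]],
])

```text
time: 5.1
ee_pos: [0.5047, 0.0581, 0.322]
tool_rot: [0.996, 0.091, -0.001, -0.0]
force: [0.6, -0.1, -5.0]
gripper_width: 0.0349
```

Call:
move_arm([
  [[0.2,1.5,0],[0,0,0]],
  [[0.4,2.5,0],[0,0,0]],
  [[0.4,3,0],[0,0,0]],
  [[0.4,3,0],[0,0,0]],
  [[0.4,3,0],[0,0,0]],
  [[0.4,3,0],[0,0,0]],
  [[0.4,3,0],[0,0,0]],
  [[0.2,2,0],[0,0,0]],
])

```text
time: 5.9
ee_pos: [0.5703, -0.1451, 0.3199]
tool_rot: [0.996, 0.09, -0.002, -0.001]
force: [0.2, 0.1, -5.2]
gripper_width: 0.035
```

Call:
move_arm([
  [[0.2,1.5,0],[0,0,0]],
  [[0.3,2,0],[0,0,0]],
  [[0.3,2.5,0],[0,0,0]],
  [[0.3,2.5,0],[0,0,0]],
  [[0.2,2,0],[0,0,0]],
  [[0.1,1,0],[0,0,0]],
  [[0,0.5,0],[0,0,0]],
  [[0,0,0],[0,0,0]],
])

```text
time: 6.7
ee_pos: [0.606, -0.259, 0.3217]
tool_rot: [0.996, 0.091, -0.001, -0.0]
force: [0.1, 0.3, -5.4]
gripper_width: 0.0348
```

```bash
python3 - <<'E'
from h import *
import pickle
D={n:cam(n) for n in ('scene','wrist','top')};pickle.dump(D,open('d3.pkl','wb'))
o=np.zeros((480,800,3),np.uint8)
o[:400,:640]=D['wrist']['pixels'][:,:,::-1]
o[100:480,440:800]=cv2.resize(D['scene']['pixels'][150:340,90:270,::-1],(360,380))
cv2.imwrite('pics/w3.png',o)
plan([.606,-.259,.199],100.5)
E
```

```text
ee [ 0.6059 -0.2582  0.3226] t 6.85 shift(tool,cm) [-1.000e-02  8.000e-02  1.236e+01] turn [-0.01 -0.02 -0.01] j6 1.92 grip 0.0348 F [ 0.8 -0.4 -5.2]
```

View pics/w3.png

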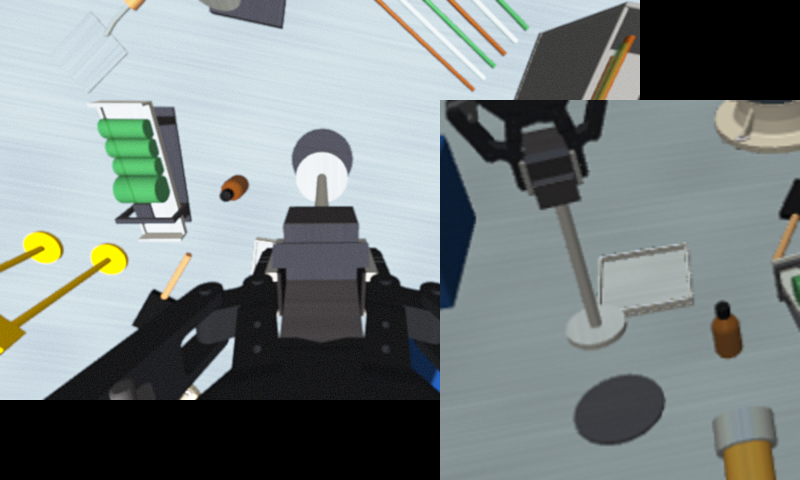

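The rest hangs upright in the jaws, foot at (322,177) and plate around (322,157) in the wrist view; the chute is undisturbed.

```bash
python3 - <<'E'
from h import *
import pickle
D=pickle.load(open('d3.pkl','rb'));w=D['wrist'];S=D['scene'];s=telemetry.observe();print(s['ee_pos'])
print('plate top edge/left/right',[onz(w,*p,.006).round(4) for p in ((322,129),(292,157),(353,157))])
print('foot',onz(w,322,177,.137).round(4))
# scene: crop x2 origin (90,150) placed at (440,100)
q=lambda x,y:(90+(x-440)/2,150+(y-100)/2)
print('scene plate',onz(S,*q(619,408),.006).round(4),'foot',onz(S,*q(596,326),.137).round(4))
T=D['top']
h=cv2.cvtColor(T['pixels'],cv2.COLOR_RGB2HSV)
E
```

```text
[ 0.60593293 -0.25821223  0.32260749]
plate top edge/left/right [array([ 0.6532, -0.2501,  0.006 ]), array([ 0.6013, -0.2105,  0.006 ]), array([ 0.6191, -0.3073,  0.006 ])]
foot [ 0.6075 -0.2581  0.137 ]
scene plate [ 0.6096 -0.26    0.006 ] foot [ 0.6118 -0.2588  0.137 ]
```

Call:
move_arm([
  [[0,0,1],[0,0,0]],
  [[0,0,2.5],[0,0,0]],
  [[0,0,2.5],[0,0,0]],
  [[0,0,2.5],[0,0,0]],
  [[0,0,1.7],[0,0,0]],
  [[0,0,0.8],[0,0,0]],
  [[0,0,0.4],[0,0,0]],
  [[0,0,0.2],[0,0,0]],
])

```text
time: 7.65
ee_pos: [0.6063, -0.259, 0.2072]
tool_rot: [0.996, 0.091, 0.001, 0.0]
force: [0.7, -0.4, -4.4]
gripper_width: 0.0351
```

Call:
move_arm([
  [[0,0,0.2],[0,0,0]],
  [[0,0,0.2],[0,0,0]],
  [[0,0,0.2],[0,0,0]],
  [[0,0,0.1],[0,0,0]],
  [[0,0,0],[0,0,0]],
  [[0,0,0],[0,0,0]],
  [[0,0,0],[0,0,0]],
  [[0,0,0],[0,0,0]],
])

```text
time: 8.45
ee_pos: [0.606, -0.2591, 0.1994]
tool_rot: [0.996, 0.091, 0.0, 0.0]
force: [0.2, -0.3, -4.7]
gripper_width: 0.0353
```

```bash
python3 - <<'E'
from h import *
plan([.606,-.259,.199],100.5)
E
```

```text
ee [ 0.606  -0.2591  0.1994] t 8.45 shift(tool,cm) [ 0.   -0.01  0.04] turn [ 0.   -0.01 -0.07] j6 1.92 grip 0.0353 F [ 0.2 -0.3 -4.7]
```

Not yet touching; creep down until the weight comes off.

Call:
move_arm([
  [[0,0,0.05],[0,0,0]],
  [[0,0,0.05],[0,0,0]],
  [[0,0,0.05],[0,0,0]],
  [[0,0,0],[0,0,0]],
  [[0,0,0],[0,0,0]],
  [[0,0,0],[0,0,0]],
  [[0,0,0],[0,0,0]],
  [[0,0,0],[0,0,0]],
])

```text
time: 9.25
ee_pos: [0.6062, -0.2593, 0.1987]
tool_rot: [0.996, 0.091, 0.001, 0.0]
force: [-1.5, 1.0, 3.8]
gripper_width: 0.0351
```

Call:
move_arm([
  [[0,0,0],[0,0,0]],
  [[0,0,0],[0,0,0]],
  [[0,0,0],[0,0,0]],
  [[0,0,0],[0,0,0]],
  [[0,0,0],[0,0,0]],
  [[0,0,0],[0,0,0]],
  [[0,0,0],[0,0,0]],
  [[0,0,0],[0,0,0]],
], fingers=8.5)

```text
time: 10.05
ee_pos: [0.6059, -0.2591, 0.1978]
tool_rot: [0.996, 0.091, -0.0, -0.0]
force: [-0.5, 0.1, 0.2]
gripper_width: 0.0851
```

Call:
move_arm([
  [[0,0,-1],[0,0,0]],
  [[0,0,-2],[0,0,0]],
  [[0,0,-2.5],[0,0,0]],
  [[0,0,-2.5],[0,0,0]],
  [[0,0,-2],[0,0,0]],
  [[0,0,-1],[0,0,0]],
  [[0,0,0],[0,0,0]],
  [[0,0,0],[0,0,0]],
])

```text
time: 10.85
ee_pos: [0.6059, -0.2589, 0.3069]
tool_rot: [0.996, 0.091, -0.0, -0.0]
force: [-0.1, -0.1, -0.5]
gripper_width: 0.0851
```

```bash
python3 - <<'E'
from h import *
import pickle
D={n:cam(n) for n in ('scene','top')};pickle.dump(D,open('d4.pkl','wb'))
T=D['top'];S=D['scene'];t=T['pixels']
h=cv2.cvtColor(t,cv2.COLOR_RGB2HSV)
a=cv2.resize(t[140:240,330:470,::-1],(700,500),interpolation=cv2.INTER_CUBIC)
o=np.zeros((500,800,3),np.uint8);o[:,:700]=a
o[300:,600:]=cv2.resize(S['pixels'][210:330,120:240,::-1],(200,200))
cv2.imwrite('pics/t4.png',o)
# oversize ends predictions & green profile along chute
ax=np.array([np.cos(np.radians(9.9)),np.sin(np.radians(9.9)),0]);ay=np.array([-ax[1],ax[0],0])
c=(np.array([.63542792,.03831139])+[.64850969,-.02535056]+np.array([.43658593,.00399218])+[.44589893,-.05976438])/4
print('chute mid',c)
plan([.526,-.014,.25],100)
E
```

```text
chute mid [ 0.54160562 -0.01070284]
ee [ 0.6056 -0.2589  0.3063] t 10.95 shift(tool,cm) [ -3.38 -25.52   5.67] turn [-0.08  0.13  0.43] j6 1.92 grip 0.0848 F [-0.1  0.  -0.3]
```

View pics/t4.png

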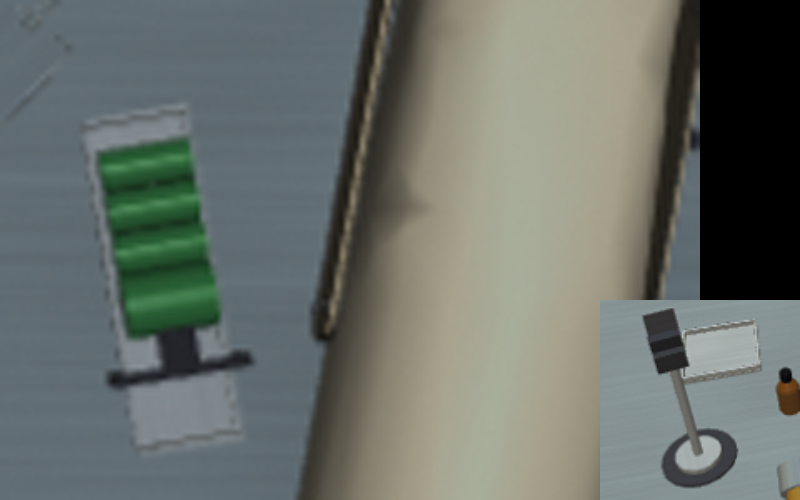

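Rest stands centred on the plate (scene inset), with the queue unchanged. Next, over the oversize blank.

```bash
python3 - <<'E'
from h import *
import pickle
D=pickle.load(open('d4.pkl','rb'));T=D['top'];S=D['scene']
print(onz(T,363.8,199.2,.072))
plan([.529,-.013,.22],99.8)
E
```

```text
[ 0.52811523 -0.01573972  0.072     ]
ee [ 0.6056 -0.2589  0.3063] t 10.95 shift(tool,cm) [ -3.06 -25.56   8.67] turn [-0.08  0.13  0.63] j6 1.92 grip 0.0848 F [-0.1  0.  -0.3]
```

Call:
move_arm([
  [[-0.4,-3.5,0],[0,0,0]],
  [[-0.5,-4.5,0],[0,0,0]],
  [[-0.6,-4.5,0],[0,0,0]],
  [[-0.5,-4.5,0],[0,0,0]],
  [[-0.5,-4.5,2],[0,0,0]],
  [[-0.5,-4,2.7],[0,0,0.6]],
  [[0,0,4],[0,0,0]],
  [[0,0,0],[0,0,0]],
])

```text
time: 11.75
ee_pos: [0.526, -0.0129, 0.2149]
tool_rot: [0.996, 0.087, -0.006, -0.0]
force: [-0.4, 0.5, -1.1]
gripper_width: 0.085
```

```bash
python3 - <<'E'
from h import *
import pickle
D={n:cam(n) for n in ('wrist','scene')};pickle.dump(D,open('d5.pkl','wb'))
w=D['wrist']['pixels']
cv2.imwrite('pics/w5.png',w[:,:,::-1])
print(proj(D['wrist'],[.529,-.013,.07]))
plan([.529,-.013,.068],99.8)
E
```

```text
[322.96108737 182.92506417]
ee [ 0.5302 -0.0144  0.2211] t 11.85 shift(tool,cm) [-0.07 -0.18 15.31] turn [0.08 0.09 0.04] j6 1.47 grip 0.0847 F [ 0.2 -1.1  1.3]
```

View pics/w5.png

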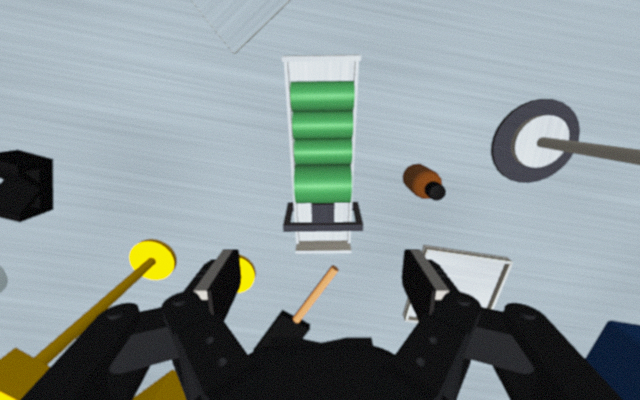

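The oversize blank is centred at (323,184) in the wrist view, where I predicted (323,183), so I'll descend and grip.

Call:
move_arm([
  [[-0.1,-0.2,2],[0,0,0]],
  [[0,0,3],[0,0,0]],
  [[0,0,3],[0,0,0]],
  [[0,0,3],[0,0,0]],
  [[0,0,2.3],[0,0,0]],
  [[0,0,1.3],[0,0,0]],
  [[0,0,0.5],[0,0,0]],
  [[0,0,0.2],[0,0,0]],
])

```text
time: 12.65
ee_pos: [0.5305, -0.0125, 0.069]
tool_rot: [0.996, 0.085, 0.001, 0.0]
force: [0.2, -0.4, -0.6]
gripper_width: 0.0849
```

Call:
move_arm([
  [[0,0,0],[0,0,0]],
  [[0,0,0],[0,0,0]],
  [[0,0,0],[0,0,0]],
  [[0,0,0],[0,0,0]],
  [[0,0,0],[0,0,0]],
  [[0,0,0],[0,0,0]],
  [[0,0,0],[0,0,0]],
  [[0,0,0],[0,0,0]],
], fingers=5)

```text
time: 13.45
ee_pos: [0.5301, -0.0121, 0.0695]
tool_rot: [0.996, 0.086, 0.002, 0.0]
force: [-0.7, -1.1, 6.3]
gripper_width: 0.0547
```

```bash
python3 - <<'E'
from h import *
import pickle
plan([.529,-.013,.068],99.8)
D=pickle.load(open('d5.pkl','rb'));w=D['wrist']
for p in ((424,246),(511,261)): print(onz(w,*p,.014))
D=pickle.load(open('d0.pkl','rb'));T=D['top']['pixels'];g=cv2.cvtColor(T,cv2.COLOR_RGB2GRAY)
h=T[222:275,405:460].min(2);m=(h>150).astype(np.uint8)
c=max(cv2.findContours(m,0,2)[0],key=cv2.contourArea);r=cv2.minAreaRect(c);print(r)
S=D['scene'];q=[onz(S,*p,.014) for p in ((168,231),(213.5,224),(216,251),(171,259))];print(np.array(q).round(4),sum(q)/4)
print(onz(D['top'],405+r[0][0],222+r[0][1],.014))
b=cv2.boxPoints(r)+[405,222];print(np.array([onz(D['top'],*p,.014) for p in b]).round(4))
E
```

```text
ee [ 0.5301 -0.0121  0.0695] t 13.45 shift(tool,cm) [-0.13  0.07  0.15] turn [ 0.04 -0.17  0.06] j6 1.47 grip 0.0547 F [-0.7 -1.1  6.3]
[ 0.4520227  -0.16343281  0.014     ]
[ 0.45077771 -0.28436102  0.014     ]Traceback (most recent call last):
  File "<stdin>", line 8, in <module>
ValueError: max() iterable argument is empty
```

Call:
move_arm([
  [[0.1,0,-0.3],[0,0,0]],
  [[0.15,0,-0.4],[0,0,0]],
  [[0.15,0,-0.5],[0,0,0]],
  [[0.1,0,-0.8],[0,0,0]],
  [[0,0,-1.5],[0,0,0]],
  [[0,0,-2.5],[0,0,0]],
  [[0,0,-2.5],[0,0,0]],
  [[0,0,-2],[0,0,0]],
])

```text
time: 14.25
ee_pos: [0.5342, -0.0111, 0.175]
tool_rot: [0.996, 0.086, 0.001, 0.0]
force: [1.1, 0.1, -1.9]
gripper_width: 0.0551
```

```bash
python3 - <<'E'
from h import *
import pickle
plan([.391,-.228,.0245],99.8)
D={n:cam(n) for n in ('scene','wrist')};pickle.dump(D,open('d6.pkl','wb'))
o=np.zeros((560,800,3),np.uint8);o[:400,:640]=D['wrist']['pixels'][:,:,::-1]
o[240:560,480:]=cv2.resize(D['scene']['pixels'][190:310,220:340,::-1],(320,320));cv2.imwrite('pics/w6.png',o)
E
```

```text
ee [ 0.5342 -0.0111  0.175 ] t 14.25 shift(tool,cm) [-17.83  18.92  15.03] turn [ 0.01 -0.09  0.04] j6 1.47 grip 0.0551 F [ 1.1  0.1 -1.9]
```

View pics/w6.png

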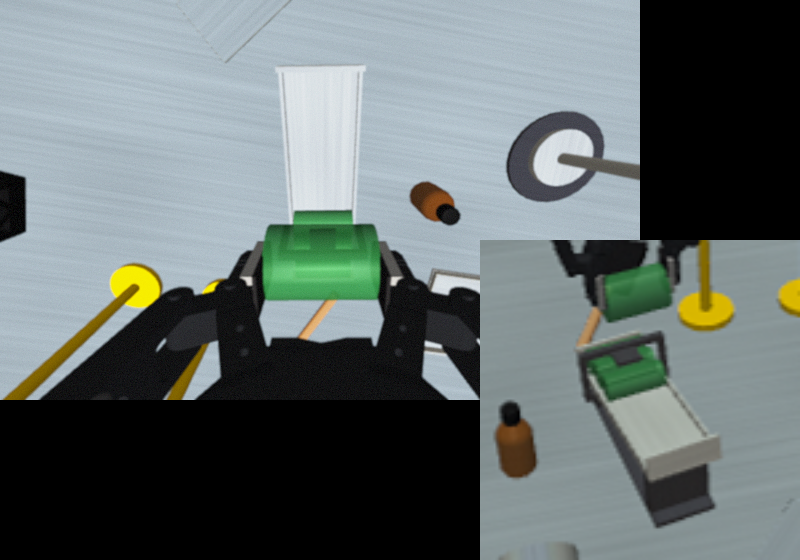

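The oversize blank is held level, and the other three have rolled down to the stop. Next, the tray.

Call:
move_arm([
  [[-1.2,1.3,0],[0,0,0]],
  [[-2.4,2.5,0],[0,0,0]],
  [[-2.7,2.8,0],[0,0,0]],
  [[-2.7,2.9,0],[0,0,0]],
  [[-2.7,2.9,0],[0,0,0]],
  [[-2.7,2.9,0],[0,0,0]],
  [[-2.2,2.3,0],[0,0,0]],
  [[-1.2,1.3,0],[0,0,0]],
])

```text
time: 15.15
ee_pos: [0.3878, -0.2293, 0.1718]
tool_rot: [0.996, 0.085, -0.001, -0.0]
force: [0.5, 0.2, -0.5]
gripper_width: 0.0548
```

Call:
move_arm([
  [[0,0,1],[0,0,0]],
  [[0,0,2.5],[0,0,0]],
  [[0,0,3],[0,0,0]],
  [[0,0,3],[0,0,0]],
  [[0,0,2],[0,0,0]],
  [[0,0,1.3],[0,0,0]],
  [[0,0,0.7],[0,0,0]],
  [[0,0,0.4],[0,0,0]],
])

```text
time: 15.95
ee_pos: [0.3901, -0.2274, 0.0328]
tool_rot: [0.996, 0.086, -0.001, -0.0]
force: [-0.3, 1.0, -2.1]
gripper_width: 0.055
```

```bash
python3 - <<'E'
from h import *
plan([.391,-.228,.0245],99.8)
d=cam('top');t=d['pixels']
T=[onz(d,*p,.014).round(3) for p in ((412,229),(450,229),(451,268),(412,268))];print(T)
E
```

```text
ee [ 0.3901 -0.2274  0.0328] t 15.95 shift(tool,cm) [0.08 0.08 0.83] turn [-0.04  0.1   0.04] j6 1.92 grip 0.055 F [-0.3  1.  -2.1]
[array([ 0.445, -0.172,  0.014]), array([ 0.447, -0.292,  0.014]), array([ 0.326, -0.29 ,  0.014]), array([ 0.324, -0.17 ,  0.014])]
```

Call:
move_arm([
  [[0,0,0.2],[0,0,0]],
  [[0,0,0.2],[0,0,0]],
  [[0,0,0.2],[0,0,0]],
  [[0,0,0.1],[0,0,0]],
  [[0,0,0.05],[0,0,0]],
  [[0,0,0],[0,0,0]],
  [[0,0,0],[0,0,0]],
  [[0,0,0],[0,0,0]],
])

```text
time: 16.8
ee_pos: [0.3908, -0.2278, 0.0264]
tool_rot: [0.996, 0.086, 0.0, 0.0]
force: [0.4, 0.3, -1.8]
gripper_width: 0.0547
```

Call:
move_arm([
  [[0,0,0.1],[0,0,0]],
  [[0,0,0.1],[0,0,0]],
  [[0,0,0],[0,0,0]],
  [[0,0,0],[0,0,0]],
  [[0,0,0],[0,0,0]],
  [[0,0,0],[0,0,0]],
  [[0,0,0],[0,0,0]],
  [[0,0,0],[0,0,0]],
])

```text
time: 17.6
ee_pos: [0.3908, -0.2277, 0.0243]
tool_rot: [0.996, 0.086, -0.0, 0.0]
force: [0.0, -0.5, -1.9]
gripper_width: 0.0549
```

Call:
move_arm([
  [[0,0,0.05],[0,0,0]],
  [[0,0,0.05],[0,0,0]],
  [[0,0,0],[0,0,0]],
  [[0,0,0],[0,0,0]],
  [[0,0,0.05],[0,0,0]],
  [[0,0,0],[0,0,0]],
  [[0,0,0],[0,0,0]],
  [[0,0,0],[0,0,0]],
])

```text
time: 18.4
ee_pos: [0.3909, -0.2277, 0.0235]
tool_rot: [0.996, 0.086, 0.0, 0.0]
force: [-2.9, 2.8, 8.5]
gripper_width: 0.055
```

Call:
move_arm([
  [[0,0,0],[0,0,0]],
  [[0,0,0],[0,0,0]],
  [[0,0,0],[0,0,0]],
  [[0,0,0],[0,0,0]],
  [[0,0,0],[0,0,0]],
  [[0,0,0],[0,0,0]],
  [[0,0,0],[0,0,0]],
  [[0,0,0],[0,0,0]],
], fingers=7)

```text
time: 19.2
ee_pos: [0.3908, -0.2278, 0.0228]
tool_rot: [0.996, 0.086, 0.0, 0.0]
force: [-0.0, 0.1, -0.0]
gripper_width: 0.07
```

Call:
move_arm([
  [[0,0,-0.5],[0,0,0]],
  [[0,0,-1.5],[0,0,0]],
  [[0,0,-3],[0,0,0]],
  [[0,0,-3],[0,0,0]],
  [[0,0,-3],[0,0,0]],
  [[0,0,-2.5],[0,0,0]],
  [[0,0,-1.5],[0,0,0]],
  [[0,0,0],[0,0,0]],
])

```text
time: 20.0
ee_pos: [0.3921, -0.2282, 0.1755]
tool_rot: [0.996, 0.086, 0.002, 0.001]
force: [-0.4, 0.3, 0.3]
gripper_width: 0.0704
```

```bash
python3 - <<'E'
from h import *
plan([.458,-.0245,.17],99.8)
import pickle;d=cam('wrist');pickle.dump(d,open('d7.pkl','wb'));cv2.imwrite('pics/w7.png',d['pixels'][:,:,::-1])
h=cv2.cvtColor(d['pixels'],cv2.COLOR_RGB2HSV);m=cv2.inRange(h,(45,80,30),(85,255,255))
n,l,st,c=cv2.connectedComponentsWithStats(m)
for i in range(1,n):
  if st[i,4]>200: print(st[i],c[i],onz(d,*c[i],.024).round(4))
E
```

```text
ee [ 0.3921 -0.2282  0.1755] t 20.0 shift(tool,cm) [  9.97 -18.95   0.55] turn [ 0.15 -0.27  0.05] j6 1.92 grip 0.0704 F [-0.4  0.3  0.3]
[ 20   0  22  25 243] [30.89300412  9.73251029] [0.5048 0.0475 0.024 ]
[  71    0   52   33 1366] [97.56295754 14.68960469] [ 0.5117 -0.0079  0.024 ]
[  39   43  104   54 4432] [93.60424188 69.60221119] [ 0.466  -0.0011  0.024 ]
[ 293  171   55   36 1938] [320.04024768 188.71052632] [ 0.3893 -0.2269  0.024 ]
```

Oversize blank rests in the tray at (.389,-.227). Next, over the front blank.

Call:
move_arm([
  [[0.8,-1.5,0],[0,0,0]],
  [[1.5,-3,0],[0,0,0]],
  [[1.8,-3.4,0],[0,0,0]],
  [[1.8,-3.4,0],[0,0,0]],
  [[1.8,-3.4,0],[0,0,0]],
  [[1.5,-2.7,0],[0,0,0]],
  [[0.8,-1.5,0],[0,0,0]],
  [[0,0,0],[0,0,0]],
], fingers=8.5)

```text
time: 20.85
ee_pos: [0.4569, -0.0228, 0.1715]
tool_rot: [0.996, 0.087, -0.001, -0.0]
force: [-0.5, 0.5, -0.2]
gripper_width: 0.0853
```

```bash
python3 - <<'E'
from h import *
import pickle
d=cam('wrist');pickle.dump(d,open('d8.pkl','wb'));cv2.imwrite('pics/w8.png',cv2.resize(d['pixels'][80:330,190:460,::-1],(756,600)[:1]+(700*6//7,)))
im=cv2.resize(d['pixels'][130:330,200:450,::-1],(750,600),interpolation=cv2.INTER_CUBIC);cv2.imwrite('pics/w8.png',im)
plan([.458,-.0245,.056],99.8)
for p in ([.458,-.0247,.0501],[.4477,-.0265,.035]): print(proj(d,p),(proj(d,p)-[200,130])*3)
E
```

```text
ee [ 0.4565 -0.0238  0.1717] t 20.9 shift(tool,cm) [ 0.16  0.1  11.57] turn [-0.    0.14  0.13] j6 1.45 grip 0.0849 F [-0.2 -0.5 -0.1]
[324.44604226 192.77617113] [373.33812679 188.32851339]
[324.21855375 198.43542737] [372.65566125 205.30628211]
```

View pics/w8.png

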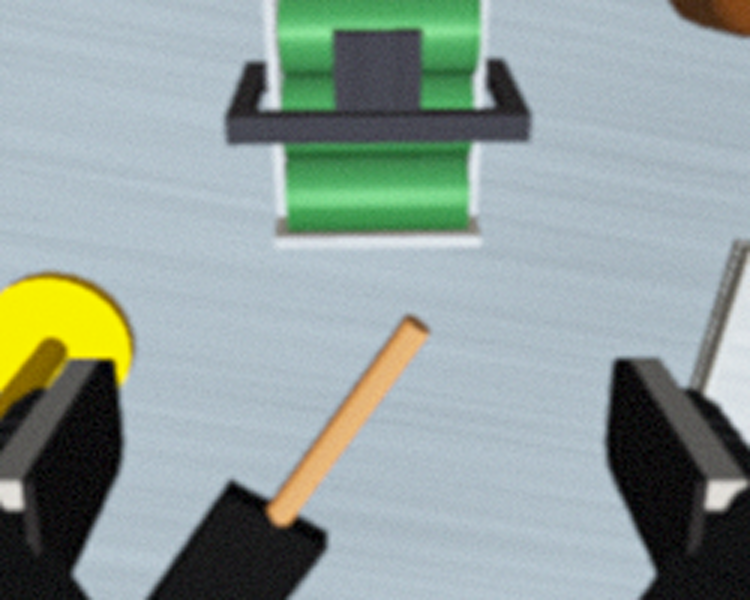

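The crop shows the front blank against the stop: its end edges are at x≈285 and 470, and the stop's top inner edge is at y≈222. The gauge bridge clears the grip zone.

```bash
python3 - <<'E'
from h import *
import pickle
d=pickle.load(open('d8.pkl','rb'))
q=lambda x,y:(200+x/3-.33,130+y/3-.33)
ax=np.array([np.cos(np.radians(9.8)),np.sin(np.radians(9.8)),0])
e=onz(d,*q(378,222),.0547);print('stop inner top',e,'-> blank1',e+ax*.014)
e=onz(d,*q(378,236),.0547);print('stop outer top',e)
print('ends',onz(d,*q(287,195),.06),onz(d,*q(470,193),.06))
E
```

```text
stop inner top [ 0.44892898 -0.02745317  0.0547    ] -> blank1 [ 0.46272469 -0.02507023  0.0547    ]
stop outer top [ 0.44430851 -0.0282897   0.0547    ]
ends [0.45444137 0.001951   0.06      ] [ 0.46476694 -0.05310375  0.06      ]
```

```bash
python3 - <<'E'
from h import *
import pickle
ax=np.array([np.cos(np.radians(9.8)),np.sin(np.radians(9.8)),0])
def ctr(d,u,v,r,zc,side):
    o,k=ray(d,u,v);a,b=k@ax,k[2];n=np.array([-b,a])/np.hypot(a,b)  # normal in (s,z)
    if n[1]<0:n=-n
    # centre lies r below(-)/above(+) line
    p=np.array([o@ax,o[2]]); # n.(c-p)=-side*r
    s=p[0]+(-side*r-n[1]*(zc-p[1]))/n[0]; return s
def prof(d,u,v0,v1):
    p=d['pixels'][v0:v1,u-2:u+3].astype(int).mean(1);return [(v0+i,*x.round().astype(int)) for i,x in enumerate(p)]
d8=pickle.load(open('d8.pkl','rb'));d5=pickle.load(open('d5.pkl','rb'))['wrist']
for x in prof(d8,305,174,212):print(*x,end=' | ')
print()
for x in prof(d5,303,158,210):print(*x,end=' | ')
print()
print('target s: old',np.array([.458,-.0247,0])@ax,'new',np.array([.4627,-.025,0])@ax, 'ovs exp',np.array([.529,-.0126,0])@ax)
for v in (180,181,182): print('b1 far',v,ctr(d8,305,v,.013,.0501,1))
for v in (164,165,166): print('ov far',v,ctr(d5,303,v,.02,.07,1))
for v in (202,203,204): print('ov near',v,ctr(d5,303,v,.02,.07,-1))
E
```

```text
174 71 73 84 | 175 70 72 82 | 176 69 70 79 | 177 72 102 83 | 178 70 141 88 | 179 61 140 77 | 180 47 120 62 | 181 41 104 53 | 182 44 105 56 | 183 56 119 68 | 184 61 131 76 | 185 64 139 80 | 186 65 145 81 | 187 69 153 86 | 188 71 157 89 | 189 71 162 89 | 190 77 168 96 | 191 83 175 104 | 192 91 185 111 | 193 106 199 124 | 194 119 209 138 | 195 125 217 142 | 196 124 216 141 | 197 121 212 137 | 198 109 201 125 | 199 87 181 105 | 200 67 161 85 | 201 67 158 84 | 202 62 151 79 | 203 62 148 78 | 204 59 140 72 | 205 56 132 68 | 206 68 120 73 | 207 104 120 99 | 208 151 150 150 | 209 191 195 199 | 210 212 220 225 | 211 214 222 228 | 
158 72 162 91 | 159 72 162 91 | 160 69 153 87 | 161 67 146 83 | 162 63 137 78 | 163 54 119 69 | 164 45 98 57 | 165 46 91 55 | 166 48 100 59 | 167 51 110 63 | 168 55 119 67 | 169 60 128 74 | 170 61 132 75 | 171 63 137 78 | 172 65 143 80 | 173 64 145 81 | 174 71 152 86 | 175 70 155 88 | 176 71 157 89 | 177 71 160 90 | 178 74 165 93 | 179 80 172 101 | 180 83 174 103 | 181 91 182 110 | 182 97 188 116 | 183 108 199 127 | 184 118 210 137 | 185 130 219 147 | 186 136 223 153 | 187 130 218 145 | 188 116 208 133 | 189 107 200 124 | 190 97 192 116 | 191 91 185 110 | 192 86 179 104 | 193 79 172 98 | 194 76 167 93 | 195 75 165 94 | 196 73 162 92 | 197 71 159 90 | 198 71 155 88 | 199 67 150 85 | 200 63 142 80 | 201 60 133 77 | 202 91 141 105 | 203 161 181 174 | 204 210 219 224 | 205 224 229 234 | 206 221 227 231 | 207 222 228 232 | 208 220 227 231 | 209 220 226 230 | 
target s: old 0.44711264287603747 new 0.45169299714916006 ovs exp 0.5191361386082743
b1 far 180 0.47296743757277715
b1 far 181 0.4720122372069926
b1 far 182 0.471055055639782
ov far 164 0.5591090869777918
ov far 165 0.5581036001967408
ov far 166 0.5570960476259955
ov near 202 0.47711121210224805
ov near 203 0.47597081280270315
ov near 204 0.4748274474128862
```

Call:
move_arm([
  [[0.05,0.15,2],[0,0,0]],
  [[0,0,2.5],[0,0,0]],
  [[0,0,2.5],[0,0,0]],
  [[0,0,2],[0,0,0]],
  [[0,0,1.4],[0,0,0]],
  [[0,0,0.8],[0,0,0]],
  [[0,0,0.4],[0,0,0]],
  [[0,0,0],[0,0,0]],
])

```text
time: 21.7
ee_pos: [0.4575, -0.0263, 0.0566]
tool_rot: [0.996, 0.085, -0.0, 0.0]
force: [0.3, -0.3, 0.4]
gripper_width: 0.0848
```

```bash
python3 - <<'E'
from h import *
plan([.457,-.0255,.056],99.8)
E
```

```text
ee [ 0.4575 -0.0263  0.0566] t 21.7 shift(tool,cm) [-0.04 -0.08  0.06] turn [0.01 0.04 0.  ] j6 1.46 grip 0.0848 F [ 0.3 -0.3  0.4]
```

Call:
move_arm([
  [[0,0,0],[0,0,0]],
  [[0,0,0],[0,0,0]],
  [[0,0,0],[0,0,0]],
  [[0,0,0],[0,0,0]],
  [[0,0,0],[0,0,0]],
  [[0,0,0],[0,0,0]],
  [[0,0,0],[0,0,0]],
  [[0,0,0],[0,0,0]],
], fingers=5)

```text
time: 22.5
ee_pos: [0.4585, -0.0257, 0.058]
tool_rot: [0.996, 0.086, 0.001, 0.0]
force: [-1.1, 0.5, 5.2]
gripper_width: 0.0541
```

Call:
move_arm([
  [[0,0,-0.3],[0,0,0]],
  [[0,0,-0.5],[0,0,0]],
  [[0,0,-1],[0,0,0]],
  [[0,0,-1.5],[0,0,0]],
  [[0,0,-2],[0,0,0]],
  [[0,0,-2.5],[0,0,0]],
  [[0,0,-2],[0,0,0]],
  [[0,0,-1],[0,0,0]],
])

```text
time: 23.3
ee_pos: [0.4587, -0.0257, 0.1674]
tool_rot: [0.996, 0.086, 0.002, -0.0]
force: [-0.8, -0.4, -0.0]
gripper_width: 0.0541
```

```bash
python3 - <<'E'
from h import *
import pickle
plan([.45,.335,.17],85)
D={n:cam(n) for n in ('scene','wrist','top')};pickle.dump(D,open('d9.pkl','wb'))
o=np.zeros((600,800,3),np.uint8);o[:400,:640]=D['wrist']['pixels'][:,:,::-1]
o[280:600,480:]=cv2.resize(D['scene']['pixels'][190:310,220:340,::-1],(320,320));cv2.imwrite('pics/w9.png',o)
E
```

```text
ee [ 0.4587 -0.0257  0.1674] t 23.3 shift(tool,cm) [  5.31 -35.69  -0.25] turn [-0.02 -0.21 14.84] j6 1.46 grip 0.0541 F [-0.8 -0.4 -0. ]
```

View pics/w9.png

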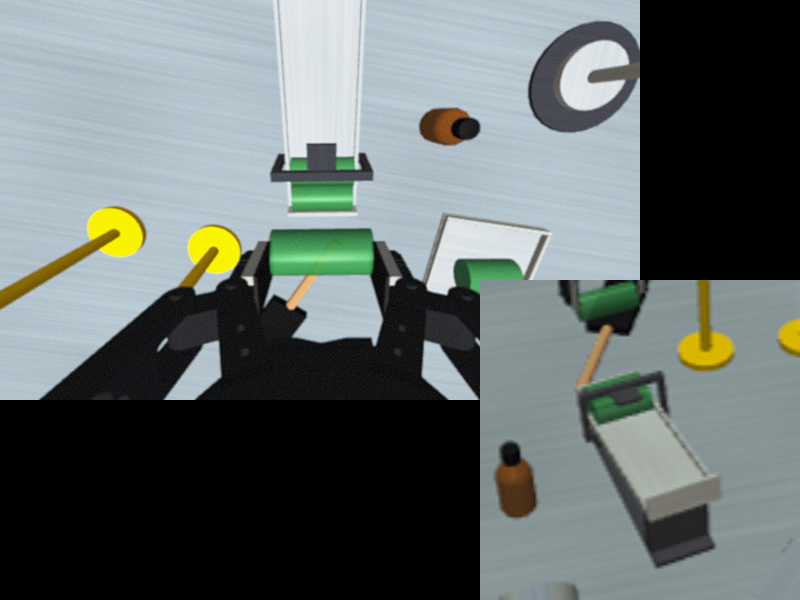

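Front blank is held level at (321,252); blanks 2 and 3 sit at the stop. I'll rise above the yellow stands, then go to the cradle.

Call:
move_arm([
  [[0,0,-2],[0,0,0]],
  [[0.3,0,-3],[0,0,0]],
  [[0.5,-1,-3],[0,0,0]],
  [[0.6,-2.5,-2.5],[0,0,0]],
  [[0.6,-3.5,-1.5],[0,0,0]],
  [[0.6,-4,0],[0,0,0]],
  [[0.6,-4,0],[0,0,0]],
  [[0.6,-4,0],[0,0,0]],
])

```text
time: 24.25
ee_pos: [0.462, 0.1693, 0.2834]
tool_rot: [0.996, 0.086, -0.001, 0.0]
force: [0.7, -0.2, -0.7]
gripper_width: 0.0541
```

Call:
move_arm([
  [[0.6,-4,0],[0,0,0]],
  [[0.6,-3.5,0],[0,0,4]],
  [[0.6,-3,0],[0,0,4]],
  [[0,-2,0],[0,0,4]],
  [[0,-1,0],[0,0,3]],
  [[0,0,0],[0,0,0]],
  [[0,0,0],[0,0,0]],
  [[0,0,0],[0,0,0]],
])

```text
time: 25.05
ee_pos: [0.4644, 0.3035, 0.2845]
tool_rot: [0.999, -0.045, -0.0, 0.0]
force: [-0.1, -0.7, -0.8]
gripper_width: 0.0535
```

```bash
python3 - <<'E'
from h import *
import pickle
d=cam('wrist');pickle.dump(d,open('d10.pkl','wb'))
plan([.451,.335,.17],84.5)
print(proj(d,[.451,.336,.042]))
h=cv2.cvtColor(d['pixels'],cv2.COLOR_RGB2HSV);m=(h[:,:,2]<60).astype(np.uint8);
n,l,st,c=cv2.connectedComponentsWithStats(m)
for i in range(1,n):
  if st[i,4]>200: print(st[i],c[i])
m=cv2.inRange(h,(45,80,30),(85,255,255));n,l,st,c=cv2.connectedComponentsWithStats(m)
for i in range(1,n):
  if st[i,4]>200: print('g',st[i],c[i])
E
```

```text
ee [0.4645 0.3035 0.2847] t 25.1 shift(tool,cm) [-1.62 -3.02 11.47] turn [0.01 0.01 0.34] j6 0.62 grip 0.054 F [-0.2 -0.1 -0.4]
[299.0161078  179.96918426]
[519  12  46 143 981] [535.40163099  82.42303772]
[ 282  152   28   52 1354] [295.51920236 177.30132939]
[   40   242   562   158 39842] [320.97000653 349.02201195]
[ 485  253   43   44 1075] [505.97860465 276.3655814 ]
g [550 123  33  15 311] [567.56913183 130.63344051]
g [ 547  135   61   32 1116] [576.62992832 151.10573477]
g [ 268  229  107   47 4742] [321.17777309 251.93525938]
```

```bash
python3 - <<'E'
from h import *
import pickle
d=pickle.load(open('d10.pkl','rb'))
h=cv2.cvtColor(d['pixels'],cv2.COLOR_RGB2HSV);m=(h[:,:,2]<60).astype(np.uint8);
n,l,st,c=cv2.connectedComponentsWithStats(m);i=l[177,295];mm=(l==i).astype(np.uint8)
r=cv2.minAreaRect(max(cv2.findContours(mm,0,2)[0],key=cv2.contourArea));print(r)
for v in range(150,206,3):
    x=np.flatnonzero(mm[v]);print(v,(x.min(),x.max()) if len(x) else None,end=' ')
print()
print('near top',onz(d,296,204.5,.042),'far top',onz(d,296,152,.042),'far base',onz(d,296,152,0))
print('left top',onz(d,282,200,.042),'right top',onz(d,308,200,.042),'right base',onz(d,308,200,0))
print('cam',-d['world_to_cam'][:3,:3].T@d['world_to_cam'][:3,3])
# held blank: center ray vs height
ee=telemetry.observe()['ee_pos']
print('blank',onz(d,321.2,252.2,ee[2]-.008),ee)
im=d['pixels'][140:215,265:330,::-1];im=cv2.resize(im,(520,600),interpolation=cv2.INTER_CUBIC)
im=np.clip(im.astype(float)*2,0,255).astype(np.uint8);cv2.imwrite('pics/w10.png',im)
E
```

```text
((295.5, 177.5), (51.0, 27.0), 90.0)
150 None 153 (np.int64(283), np.int64(309)) 156 (np.int64(282), np.int64(309)) 159 (np.int64(282), np.int64(308)) 162 (np.int64(282), np.int64(308)) 165 (np.int64(282), np.int64(308)) 168 (np.int64(283), np.int64(309)) 171 (np.int64(283), np.int64(309)) 174 (np.int64(284), np.int64(308)) 177 (np.int64(284), np.int64(308)) 180 (np.int64(284), np.int64(308)) 183 (np.int64(284), np.int64(308)) 186 (np.int64(283), np.int64(308)) 189 (np.int64(283), np.int64(308)) 192 (np.int64(283), np.int64(308)) 195 (np.int64(283), np.int64(308)) 198 (np.int64(282), np.int64(308)) 201 (np.int64(282), np.int64(307)) 204 None 
near top [0.41574295 0.34433888 0.042     ] far top [0.48968854 0.33565289 0.042     ] far base [0.48408694 0.33987082 0.        ]
left top [0.42421194 0.36328789 0.042     ] right top [0.42089781 0.3266327  0.042     ] right base [0.40762902 0.32984527 0.        ]
cam [0.53994667 0.29780922 0.41882814]
blank [0.46344054 0.30444018 0.27673277] [0.46447721 0.30349917 0.28473277]
```

View pics/w10.png

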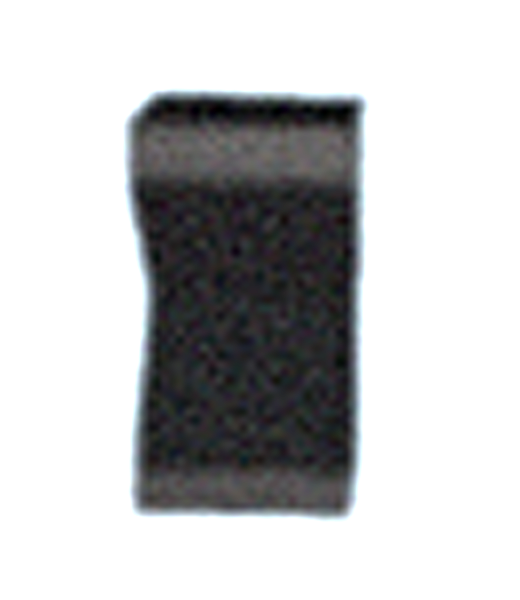

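The crop shows the cradle square to the tool: top face rows 155-204, columns 282-309, centre about (.4505,.340), agreeing with the top view to within 4 mm. Lowering.

```bash
python3 - <<'E'
from h import *
plan([.4515,.3395,.0444],84.5)
E
```

```text
ee [0.4645 0.3035 0.2847] t 25.1 shift(tool,cm) [-1.61 -3.47 24.03] turn [0.01 0.01 0.34] j6 0.62 grip 0.054 F [-0.2 -0.1 -0.4]
```

Call:
move_arm([
  [[-0.4,-0.9,0],[0,0,0.3]],
  [[-0.4,-0.9,2],[0,0,0]],
  [[-0.4,-0.9,3],[0,0,0]],
  [[-0.4,-0.8,3.5],[0,0,0]],
  [[0,0,3.5],[0,0,0]],
  [[0,0,3],[0,0,0]],
  [[0,0,2.5],[0,0,0]],
  [[0,0,2],[0,0,0]],
])

```text
time: 25.9
ee_pos: [0.4512, 0.3404, 0.0882]
tool_rot: [0.999, -0.048, -0.001, 0.0]
force: [0.7, 0.4, 0.7]
gripper_width: 0.0539
```

Call:
move_arm([
  [[0,0,1.5],[0,0,0]],
  [[0,0,1],[0,0,0]],
  [[0,0,0.6],[0,0,0]],
  [[0,0,0.3],[0,0,0]],
  [[0,0,0.2],[0,0,0]],
  [[0,0,0],[0,0,0]],
  [[0,0,0],[0,0,0]],
  [[0,0,0],[0,0,0]],
])

```text
time: 26.7
ee_pos: [0.452, 0.3408, 0.0543]
tool_rot: [0.999, -0.048, 0.0, -0.0]
force: [-0.3, 0.2, -1.6]
gripper_width: 0.0544
```

```bash
python3 - <<'E'
from h import *
plan([.4515,.3395,.0444],84.5)
E
```

```text
ee [0.452  0.3408 0.0543] t 26.7 shift(tool,cm) [-0.04  0.14  0.99] turn [-0.04 -0.03  0.03] j6 0.55 grip 0.0544 F [-0.3  0.2 -1.6]
```

Call:
move_arm([
  [[0,0.05,0.2],[0,0,0]],
  [[0,0.05,0.2],[0,0,0]],
  [[0,0,0.15],[0,0,0]],
  [[0,0,0.1],[0,0,0]],
  [[0,0,0.05],[0,0,0]],
  [[0,0,0],[0,0,0]],
  [[0,0,0],[0,0,0]],
  [[0,0,0],[0,0,0]],
])

```text
time: 27.5
ee_pos: [0.4518, 0.3397, 0.0469]
tool_rot: [0.999, -0.048, 0.0, -0.0]
force: [-0.1, -0.7, -0.5]
gripper_width: 0.054
```

Call:
move_arm([
  [[0,0,0.05],[0,0,0]],
  [[0,0,0.05],[0,0,0]],
  [[0,0,0.05],[0,0,0]],
  [[0,0,0.05],[0,0,0]],
  [[0,0,0],[0,0,0]],
  [[0,0,0],[0,0,0]],
  [[0,0,0],[0,0,0]],
  [[0,0,0],[0,0,0]],
])

```text
time: 28.3
ee_pos: [0.4517, 0.3396, 0.0453]
tool_rot: [0.999, -0.048, 0.0, -0.0]
force: [-3.8, -1.7, 5.2]
gripper_width: 0.0539
```

One-sided contact on the groove's +x flank: ease 1 mm toward -x while lowering.

Call:
move_arm([
  [[-0.05,0,0],[0,0,0]],
  [[-0.05,0,0],[0,0,0]],
  [[0,0,0.05],[0,0,0]],
  [[0,0,0],[0,0,0]],
  [[0,0,0],[0,0,0]],
  [[0,0,0],[0,0,0]],
  [[0,0,0],[0,0,0]],
  [[0,0,0],[0,0,0]],
])

```text
time: 29.1
ee_pos: [0.4511, 0.3398, 0.0448]
tool_rot: [0.999, -0.048, 0.0, -0.0]
force: [-1.3, -1.2, 4.2]
gripper_width: 0.0541
```

Now nearly centred. Release.

Call:
move_arm([
  [[0,0,0],[0,0,0]],
  [[0,0,0],[0,0,0]],
  [[0,0,0],[0,0,0]],
  [[0,0,0],[0,0,0]],
  [[0,0,0],[0,0,0]],
  [[0,0,0],[0,0,0]],
  [[0,0,0],[0,0,0]],
  [[0,0,0],[0,0,0]],
], fingers=8)

```text
time: 29.9
ee_pos: [0.4507, 0.3397, 0.0443]
tool_rot: [0.999, -0.048, -0.0, -0.0]
force: [-0.1, 0.3, 0.1]
gripper_width: 0.0801
```

Call:
move_arm([
  [[0,0,-0.5],[0,0,0]],
  [[0,0,-1.5],[0,0,0]],
  [[0,0,-3],[0,0,0]],
  [[0,0,-3.5],[0,0,0]],
  [[0,0,-3.5],[0,0,0]],
  [[0,0,-3],[0,0,0]],
  [[0,0,-2],[0,0,0]],
  [[0,0,0],[0,0,0]],
])

```text
time: 30.7
ee_pos: [0.4521, 0.3407, 0.2185]
tool_rot: [0.999, -0.048, 0.003, -0.003]
force: [-1.1, 0.8, 0.3]
gripper_width: 0.0797
```

```bash
python3 - <<'E'
from h import *
import pickle
D={n:cam(n) for n in ('scene','wrist','top')};pickle.dump(D,open('d11.pkl','wb'))
o=np.zeros((600,800,3),np.uint8);o[:400,:640]=D['wrist']['pixels'][:,:,::-1]
s=D['scene']['pixels'][:,:,::-1]
o[250:600,240:800]=cv2.resize(s[165:340,150:430],(560,350));cv2.imwrite('pics/w11.png',o)
plan([.45,.34,.2],84.5)
for k in ('wrist','top','scene'):
    d=D[k];h=cv2.cvtColor(d['pixels'],cv2.COLOR_RGB2HSV);m=cv2.inRange(h,(45,80,30),(85,255,255));n,l,st,c=cv2.connectedComponentsWithStats(m)
    for i in range(1,n):
        if 25<st[i,4]<3500: print(k,st[i],c[i].round(1),[onz(d,*c[i],z).round(4) for z in (.036,.024,.055)])
E
```

```text
ee [0.4503 0.3395 0.2138] t 30.85 shift(tool,cm) [-0.04 -0.05  1.38] turn [0.03 0.05 0.03] j6 0.55 grip 0.08 F [-0.8 -0.7 -0.3]
wrist [635 141   5  20  62] [637.7 151.8] [array([ 0.449 , -0.0071,  0.036 ]), array([ 0.4461, -0.0201,  0.024 ]), array([0.4537, 0.0135, 0.055 ])]
wrist [ 297  168   51   25 1136] [322.  180.3] [array([0.4502, 0.3407, 0.036 ]), array([0.4473, 0.341 , 0.024 ]), array([0.4548, 0.3403, 0.055 ])]
top [440  80  71  35 134] [475.1  97. ] [array([ 0.8811, -0.3835,  0.036 ]), array([ 0.8868, -0.388 ,  0.024 ]), array([ 0.8722, -0.3764,  0.055 ])]
top [433  95  71  35 124] [469.8 112.8] [array([ 0.8259, -0.3634,  0.036 ]), array([ 0.831 , -0.3677,  0.024 ]), array([ 0.8179, -0.3566,  0.055 ])]
top [564 109  10  76 213] [569.1 146.3] [array([ 0.7165, -0.6775,  0.036 ]), array([ 0.7205, -0.6849,  0.024 ]), array([ 0.7102, -0.6657,  0.055 ])]
top [546 111   7  75 105] [549.  148.1] [array([ 0.7097, -0.6121,  0.036 ]), array([ 0.7136, -0.6188,  0.024 ]), array([ 0.7035, -0.6014,  0.055 ])]
top [571 117   7  71  89] [573.9 152. ] [array([ 0.6976, -0.6912,  0.036 ]), arra
[... 400 characters left out ...]
ray([ 0.3869, -0.2271,  0.036 ]), array([ 0.3876, -0.23  ,  0.024 ]), array([ 0.3857, -0.2224,  0.055 ])]
scene [390 208  22  11 189] [400.6 212.6] [array([0.4485, 0.3405, 0.036 ]), array([0.4342, 0.3476, 0.024 ]), array([0.471 , 0.3293, 0.055 ])]
scene [180 225  24  20 314] [191.8 234.6] [array([ 0.4039, -0.2271,  0.036 ]), array([ 0.3889, -0.2291,  0.024 ]), array([ 0.4276, -0.2239,  0.055 ])]
scene [259 225  21   7  40] [269.  227.8] [array([ 0.4254, -0.0263,  0.036 ]), array([ 0.4108, -0.0251,  0.024 ]), array([ 0.4485, -0.0282,  0.055 ])]
scene [260 229  25  15 167] [271.8 237. ] [array([ 0.4645, -0.0244,  0.036 ]), array([ 0.4505, -0.0232,  0.024 ]), array([ 0.4866, -0.0263,  0.055 ])]
```

```bash
python3 - <<'E'
from h import *
import pickle
A=pickle.load(open('d4.pkl','rb'))['scene']['pixels'].astype(int);B=pickle.load(open('d11.pkl','rb'))['scene']['pixels'].astype(int);A0=pickle.load(open('d0.pkl','rb'))['scene']['pixels'].astype(int)
print('rest region diff',abs(A-B)[270:325,150:210].mean(), abs(A-B)[200:270,140:165].mean())
for n,(x0,y0,x1,y1) in {'dropper':(225,250,243,280),'jar':(397,165,421,194),'sprayer':(405,238,436,308)}.items(): print(n,abs(A0-B)[y0:y1,x0:x1].mean())
s=telemetry.observe();print(s['time'],s['force'])
arm.close_job()
E
```

```text
rest region diff 1.4464646464646465 1.588952380952381
dropper 1.378395061728395
jar 1.7289272030651341
sprayer 1.6852534562211983
30.85 [-0.80852749 -0.72422427 -0.29835613]
the job is handed in; nothing more can be done
```

The job is finished and handed in at about 31 s of the 72 s. No verdict is reported, so the state below rests on my own checks.

- **Rod rest:** it stands upright on the plate, set down at about (.606, -.259), my estimate of the plate centre. The scene view showed no change there afterwards.
- **Oversize blank:** it lies let go in the tray at about (.389, -.227), within a few mm of the tray's middle.
- **Front blank:** it lies in the cradle groove, measured at (.450, .341) in the wrist view and (.449, .341) in the scene view. The cradle centre is about (.4505, .340). It first touched one side of the groove, so I eased it 1 mm over before letting go.
- **Blanks 2 and 3:** both rolled down to the stop. The wrist picture taken after lifting the front blank shows them there, and the last top view shows green there too. I did not measure their distances to the seats.
- **Bottles and jar:** the dropper, sprayer and jar look unchanged from the start (only camera noise between pictures).

**Disagreements:**
- The cameras differed by 2 to 8 mm on some points. The top view read the plate about 3 to 4 mm short in x, and the scene view read it about 5 mm long.
- One estimate of the front blank's position, from the stop's edge, was about 5 mm off. I dropped it after a check on the blank's outline.
- The picture limit stopped me viewing the final image, so the last checks are numeric only.

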